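# Clamp a transfer tube into a sloped two-strap cradle

### The arm

A 6-joint arm with a two-finger parallel gripper is mounted at the origin on the work surface. World frame = base frame: x ahead of the robot, y to its left, z up, the work surface at z = 0. Lengths are in mm, angles in rad, forces in N, time in s.
With the tool pointing down it reaches from about 300 to 775 mm from the base axis. Payload 14.6 kg.
Tool frame: the origin (TCP) lies at the very end of the fingers, on their centre line; the grasp point (between the pads) lies 19 mm behind it; z points along the fingers, y is the line along which they close (so a half turn about z gives the same grasp; the last joint's range is limited). The gripper opens to 94 mm and grips with 3 to 60 N. Pads are 16 mm wide; open, the fingers measure 119 mm over their backs; the gripper's body (75 mm by 177 mm) begins 78 mm behind the grasp point.
Start: joints at [1.242, 0.3, 1.521, -0, 1.321, -0.067], TCP at [142.349, 531.25, 205.446] pointing down, gripper open.
Joint ranges: [-3.03, 3.03], [-0.79, 2.21], [0.23, 2.52], [-1.04, 4.18], [0, 3.07], [-2.55, 2.55]. Speed limits (rad/s): [2.22, 2.22, 2.57, 3.14, 3.14, 3.14].

### API

Orientations are given as [roll, pitch, yaw] about the fixed x, y, z axes, in that order (R = Rz(yaw) Ry(pitch) Rx(roll)).
In Python, from cell import manip, camera, get_calibration gives the robot as it stands. The module is installed in compiled form; this text tells all that it offers.
- The arm moves only by the tool jog_arm, never from a script. Its argument "plan" is one flat list of numbers, 6 for each row, row after row: the shift along the world's x, y, z in m, then the turn, a rotation vector about the world's x, y, z in degrees. A call has 1 to 20 rows; each row is the pose to reach, as a shift and turn from the pose commanded when the call began; what a row does not reach only later rows make up. A row lasts 1/10 s, in which the tool goes at most 50 mm and 8.59 degrees, less where a joint would pass 70% of its speed; a pose out of reach is approached as far as the arm can. A call with a gripper value outside its range is refused whole. "claw" is the finger opening in m, from 0 to 0.094, set as the call begins (left out, the last holds). The fingers move at their own pace and stop on an object; "force" is the grip in N (left out, the last holds). Time passes only in rows, so rows that repeat a pose let the fingers close. It gives the time, the measured TCP pose, the force, the opening and the grip force at its end, in the units of the state.
- manip.read_state(): the state, without advancing time (a new reading comes with each control period).
- camera(name): name is "scene" or "top" or "wrist"; returns (picture, depth): 384x512x3 uint8, red, green, blue; 384x512 float32, mm along the optical axis (not along the pixel's ray), 0 where there is no reading.
- get_calibration(name): a dict with "fx", "fy", "cx", "cy" (pixels), "origin" and "attitude" of the camera in the world. Camera axes: x right, y down, z forward; pixel columns grow to the right and rows downward; lengths in mm; the calibration is good to about 2 mm. The wrist camera is an equidistant fisheye: a pixel r from the principal point sees the ray r / f radians off the axis. A picture is of the moment at which its call begins: read the wrist's pose just before it. get_calibration takes no time and is no camera call; for the wrist camera it gives the pose at the moment of the call.
- manip.sign_off(): hands the job in; it is judged then, once.
The state is a dict: "clock": time; "joints": joint angles; "qd": joint speeds; "effort": joint torques, N m; "eef_pos": TCP position; "eef_rot": TCP orientation; "wrist_force": force on the tool from outside, world axes, zero at the start; "moment": the same for the moment, N m; "finger_gap": finger opening in mm; "finger_force": force on a finger pad.
Only numpy, scipy, OpenCV 4.12 (cv2) and the standard library are available. Lean on these libraries where they do the work, as an engineer would, in place of code of your own. Each camera call takes 0.05 s, during which the arm holds its last target. There are 200 camera calls.

### The job

Take the steel transfer tube from its white rest and lay it into the two saddles of the sloped cradle on the clamp stand, so that each end flange is outside its saddle, and let go. Then press both blue hinged straps down over it until their catches click and hold them fully shut. Leave everything else on the bench where it is, and knock nothing over.

Things in the scene. Friction and masses are not known exactly. Their poses are not given: they have to be found in the camera images.
- tube: Loose steel tube, about 0.25 kg: 20 mm outer diameter, 204 mm long overall, with a flange 34 mm in diameter and 10 mm thick at each end (184 mm between flanges). Origin at its middle on the axis; y runs along the tube, x and z may be rolled anyhow. Both ends are alike. It starts in the rest, level, its axis 46 mm above the bench.
- rest: White plastic rest, fixed, to the robot's left or right. Origin at the centre of its underside; z up, y along the tube lying in it. Base 70 x 150 x 10 mm; two V-notched supports at y = -60 and +60 mm, each 12 mm wide along y, 54 mm high, 64 mm across in x. Between them it is open down to the base, so the tube can be taken by its middle.
- stand: Fixed clamp stand that carries cradle, straps and header pipe. Origin on the bench straight below the cradle's; z up, x roughly to the robot's left, +y towards the robot. Steel base plate 12 mm thick, x from -50 to +100 mm, y from -145 to +145 mm. Two upright posts 24 x 16 mm at x = 68, y = -130 and +130 mm carry the header.
- header (a point): Middle of the axis of a steel header pipe along the stand's y, 34 mm in diameter, 340 mm long (flanges 48 mm across at its ends), 226 mm above the bench and 68 mm to the left of the cradle's origin (x = 125, z = 60 mm in the cradle's frame). It blocks a gripper coming straight down across the tube; a small gauge sits on its left side.
- cradle: Sloped cradle on the stand. Its origin is where the tube's middle belongs, 105 mm above the bench; y runs along where the tube's axis belongs; z points out of the saddles' open mouths and leans 35 degrees from vertical, roughly to the robot's right; x points up the slope, roughly to the robot's left; +y is the end near the robot. Lay the tube in along -z, the tool leaning with it. Open between the saddles down to the base plate.
- near_saddle (a point): Centre of the tube's place in the near saddle, 68 mm from the cradle's origin along its +y (the far one mirrors it, along -y); axes as the cradle's. Each saddle is a U 24 mm wide along y, 23 mm across inside, floor 10 mm below this point, its lips flaring to 41 mm across 9 mm above it. Its catch housing stands down the slope, x = -52 to -44 mm, up to z = 10 mm.
- near_hinge (a point): Hinge of the strap nearer the robot on the up-slope side of its saddle: x = 30, z = 15 mm from the saddle point. Axes as the cradle's; the strap swings about y. The strap is a blue flat plate 60 mm long from here, 22 mm wide along y, 6 mm thick (centred on the hinge axis), with a hooked tab 56 to 66 mm from the hinge. When shut its top face is at z = +3 mm from here.
- far_hinge (a point): The same for the identical far strap.
- strap_near (a joint): Angle of the near strap, rad. 0 = shut, flat over the saddle, its end down the slope; grows as it swings up (1.57 = along the cradle's z; stop at 1.95). Starts open at 1.4 to 1.85. Light hinge friction: it stays where left. From about 0.2 a sprung catch resists; 6 to 12 N on the pad takes it past the catch at about 0.1, then it snaps to 0 and is held. Not past it, it stays ajar.
- strap_far (a joint): The same for the far strap.
- near_pad (a point): Where to press the near strap: on its outer face (the upper one when shut), 50 mm from the hinge, ribbed in white. z is that face's outward normal; x points from the strap's end to its hinge.
- far_pad (a point): The same point on the far strap.
- tray: Fixed blue open tray, 130 x 190 x 35 mm, on the other side of the bench from the rest; origin at the centre of its underside. Leave alone.
- collar: Bright steel ring, 52 mm across, 12 mm high, loose in the tray. Origin at the centre of its underside. Leave alone.
- bottle: Loose amber bottle, 62 mm across, 160 mm tall. Origin at the centre of its underside. Leave alone.
- beaker: Loose glass beaker, 68 mm across, 90 mm tall. Origin at the centre of its underside. Leave alone.
- jar: Loose small jar with white cap, 48 mm across, 65 mm tall, on the bench to the right of the stand. Origin at the centre of its underside. Leave alone.
- gasket: Loose red ring, 42 mm across, 8 mm high, lying on the stand's base plate under the header. Leave alone.
- wrench: Loose wrench, 150 mm long, lying flat to the left of the stand. Leave alone.
- driver: Loose screwdriver, 170 mm long, lying flat beyond the stand on the right. Leave alone.
Not all that is in view belongs to the job. Of the things that look like the tube, the larger one is meant.

How it is judged (in metres and radians):
On the way, in this order (a step that is already met when the one before it is completed fails the run):
1. The tube lies in both saddles, released, with both straps still open (x of tube in the frame of cradle between -0.005 and 0.005 m and z of tube in the frame of cradle between -0.005 and 0.005 m and y of tube in the frame of cradle between -0.014 and 0.014 m and angle between the y axis of tube and the y axis of cradle, either way round below 0.06 rad and value of joint each of strap_near, strap_far above 0.5 rad and contact force between the fingers and tube below 0.05 N), for 0.2 s.
2. Both straps have been pressed past their catches (value of joint each of strap_near, strap_far below 0.06 rad), for 0.2 s.
At the end, for the whole second after the job is handed in: The tube lies at rest in both saddles (within 5 mm across and in depth, 14 mm along, 0.06 rad of the cradle's axis) and both straps are held shut by their catches (each hinge below 0.06 rad), with the robot clear (all of step 2 and x of tube in the frame of cradle between -0.005 and 0.005 m and z of tube in the frame of cradle between -0.005 and 0.005 m and y of tube in the frame of cradle between -0.014 and 0.014 m and angle between the y axis of tube and the y axis of cradle, either way round below 0.06 rad and linear speed of tube below 0.02 m/s and contact force between the fingers and tube below 0.05 N); the robot touches nothing.
It fails at once if Another thing on the bench is moved by more than 25 mm (distance of any of bottle, beaker, jar, gasket, wrench, driver, collar from where it was at the start of the episode above 0.025 m).
It fails at once if A bottle, beaker or jar is tipped (angle between any of bottle, beaker, jar's own z axis and vertical above 0.5 rad).
It also fails if it takes over 62 s, if anything falls off the work surface, if the arm or the gripper's body presses on something with over 40 N, if the wrist force passes 120 N, or if a joint passes its speed limit or range.

## Working session

There is one attempt and no reset: what is moved stays moved. The work goes in short steps, Python scripts to look and compute and a tool call to move; the robot and the scene stay as the last step left them, time stands still between calls to the robot, and variables do not carry over. Pictures are saved under pics/ and viewed, at most 10 in all, crops included, and the job is handed in when it is done.

Besides the shell and the picture viewer there is one more tool, called after "Emit:" in YAML: its name, and indented under it one key for each argument. jog_arm: Moves the arm, as the interface text tells. Its arguments: {"type":"object","properties":{"plan":{"type":"array"},"claw":{"type":"number"},"force":{"type":"number"}},"required":["plan"]}

```bash
mkdir -p pics
python3 - <<'E'
from cell import manip,camera,get_calibration
import cv2,numpy as np
for n in("scene","top"):
    p,d=camera(n);np.savez(f"{n}.npz",p=p,d=d)
    cv2.imwrite(f"pics/{n}.png",cv2.resize(p[:,:,::-1],(800,600),interpolation=cv2.INTER_CUBIC))
    print(n,get_calibration(n))
print(manip.read_state())
E
```

```text
scene {'fx': 451.0314382983775, 'fy': 451.0314382983775, 'cx': 254.51571605630798, 'cy': 189.6079698466391, 'origin': array([1149.0272437 ,  584.80667949,  984.39267962]), 'attitude': array([-2.29986265, -0.02206848,  2.41899359])}
top {'fx': 353.13948897656, 'fy': 353.13948897656, 'cx': 252.9795923457184, 'cy': 191.05066697591235, 'origin': array([ 436.18465604,  -73.7965911 , 1304.71275935]), 'attitude': array([-3.05463428,  0.00957796, -1.55379903])}
{'clock': 0.1, 'joints': array([ 1.24240869e+00,  3.00413643e-01,  1.52149592e+00, -2.40826257e-05,
        1.32066747e+00, -6.65921535e-02]), 'qd': array([-2.29344678e-03, -3.84732150e-04,  1.65536228e-05, -2.10765791e-03,
        1.70682471e-03,  3.81355569e-04]), 'effort': array([ 4.07457683e-04, -5.32643831e+01, -3.53274000e+01,  7.08956877e-02,
        2.35681218e-02, -5.64030188e-05]), 'eef_pos': array([142.28269227, 531.05161176, 204.95386111]), 'eef_rot': array([-3.14060890e+00, -4.22280211e-05,  2.87980312e+00]), 'wrist_force': array([-0.58041268,  0.46904912, -0.19553616]), 'moment': array([-3.43991618e-02,  9.75914499e-05,  7.37018252e-03]), 'finger_force': 0.0, 'finger_gap': 94.07831254167702}
```

View pics/scene.png

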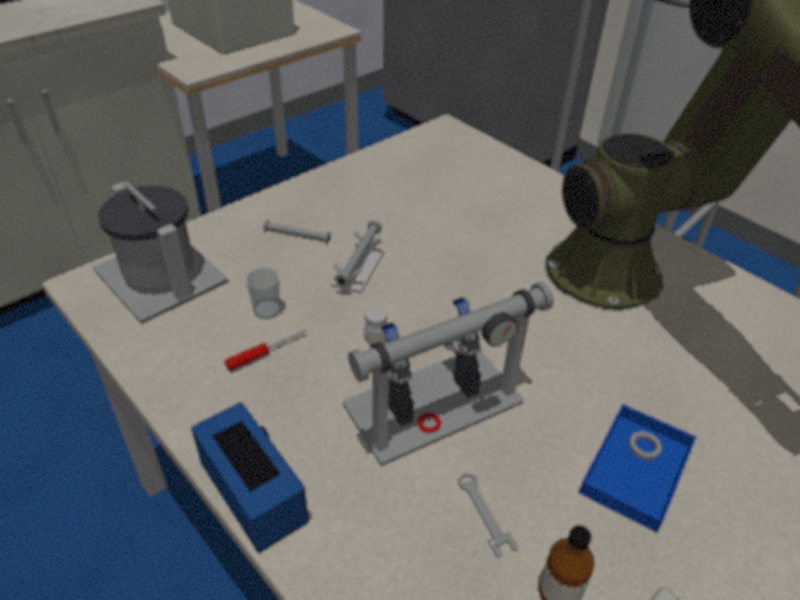

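View pics/top.png

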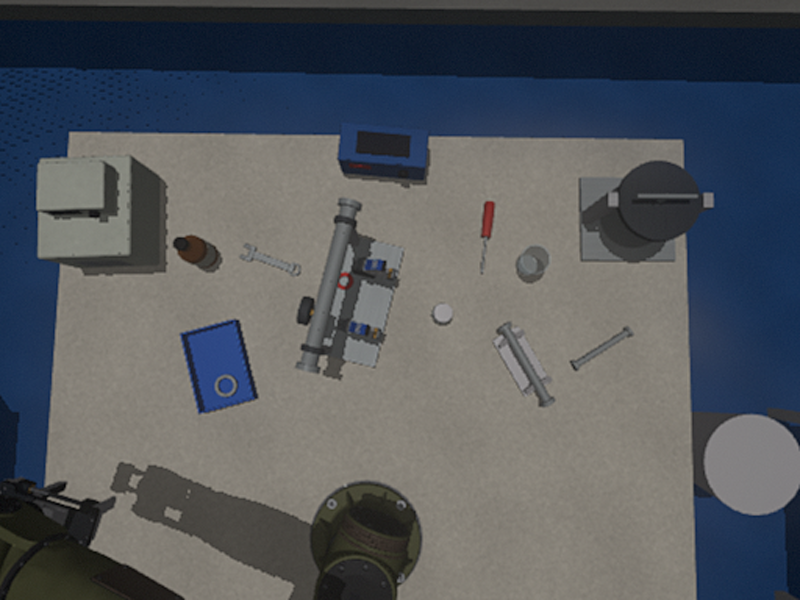

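The scene has two tube-like things in the top view (800 px scale). One lies in the white rest at (507,327)-(546,400). The other, thinner, lies on the bench at (572,365)-(630,332). The one in the rest is larger, so it is the one meant. The header runs from (348,206) to (309,366), the blue straps are at (375,265) and (358,328), and the jar is at (442,313). I'll confirm in a crop and measure.

```bash
cat > h.py <<'E'
import numpy as np,cv2
from scipy.spatial.transform import Rotation as R
from cell import manip,camera,get_calibration
def rot(a): return R.from_euler('xyz',a).as_matrix()
def cloud(d,c):
    v,u=np.mgrid[:384,:512]
    P=np.stack([(u-c['cx'])/c['fx']*d,(v-c['cy'])/c['fy']*d,d],-1)
    W=P@rot(c['attitude']).T+c['origin']
    W[d==0]=np.nan
    return W
def fisheye(d,c):
    v,u=np.mgrid[:384,:512]
    a=(u-c['cx'])/c['fx'];b=(v-c['cy'])/c['fy'];r=np.hypot(a,b)+1e-9
    k=np.tan(np.minimum(r,1.5))/r
    W=np.stack([a*k*d,b*k*d,d],-1)@rot(c['attitude']).T+c['origin'];W[(d==0)|(r>1.4)]=np.nan
    return W
E
python3 - <<'E'
from h import *
t=np.load('top.npz');W=cloud(t['d'],get_calibration('top'))
k=512/800
def reg(x0,y0,x1,y1): return W[int(y0*k):int(y1*k),int(x0*k):int(x1*k)].reshape(-1,3)
def fit(P,zl,zh,name):
    Q=P[(P[:,2]>zl)&(P[:,2]<zh)];m=np.median(Q[:,:2],0);u=np.linalg.svd(Q[:,:2]-Q[:,:2].mean(0),full_matrices=False)[2][0]
    s=(Q[:,:2]-m)@u;n=(Q[:,:2]-m)@[-u[1],u[0]]
    mid=m+u*(s.min()+s.max())/2+np.array([-u[1],u[0]])*np.median(n)
    print(name,len(Q),'mid',mid.round(1),'dir',u.round(4),'deg',np.degrees(np.arctan2(u[1],u[0])).round(2),'len',np.ptp(s).round(1),'zmed,max',np.median(Q[:,2]).round(1),Q[:,2].max().round(1))
fit(reg(485,310,565,415),48,80,'tube')
fit(reg(485,310,565,415),5,20,'restbase')
fit(reg(565,320,640,375),8,60,'rod')
fit(reg(290,190,370,380),222,260,'header')
fit(reg(340,235,410,375),8,17,'plate')
b=reg(580,420,640,500);print('bench z',np.nanmedian(b[:,2]))
for n,(x0,y0,x1,y1) in dict(jar=(432,303,452,323),beaker=(515,245,545,280),s_far=(362,255,390,275),s_near=(345,318,372,338),bottle=(170,230,220,270)).items():
    q=reg(x0,y0,x1,y1);z=np.nanpercentile(q[:,2],97);print(n,np.nanmedian(q[q[:,2]>z-10],0).round(0))
p=t['p'][:,:,::-1]
a=cv2.resize(p[120:250,185:275],None,fx=4.5,fy=4.5,interpolation=cv2.INTER_CUBIC);b=cv2.resize(p[190:270,300:410],None,fx=3.5,fy=3.5,interpolation=cv2.INTER_CUBIC)
c=np.zeros((590,800,3),np.uint8);c[:a.shape[0],:a.shape[1]]=a;c[:b.shape[0],410:410+b.shape[1]]=b[:,:390];cv2.imwrite('pics/crop.png',c)
E
```

```text
tube 311 mid [ 401.1 -355.2] dir [-0.8633 -0.5047] deg -149.69 len 203.1 zmed,max 52.0 61.2
restbase 600 mid [ 405.8 -343.7] dir [-0.9709 -0.2397] deg -166.13 len 261.8 zmed,max 9.6 17.6
rod 215 mid [ 441.5 -536.9] dir [-0.5366  0.8438] deg 122.45 len 159.3 zmed,max 20.2 29.8
header 1488 mid [554.6  71. ] dir [-0.971   0.2393] deg 166.16 len 343.8 zmed,max 241.5 257.3
plate 1751 mid [541.3  11.8] dir [-0.9917  0.1286] deg 172.61 len 296.4 zmed,max 12.7 17.0
bench z 0.5964785610532317
jar [ 514. -166.   66.]
beaker [ 632. -354.   89.]
s_far [601. -25. 186.]
s_near [469.   4. 187.]
bottle [644. 397. 160.]
```

View pics/crop.png

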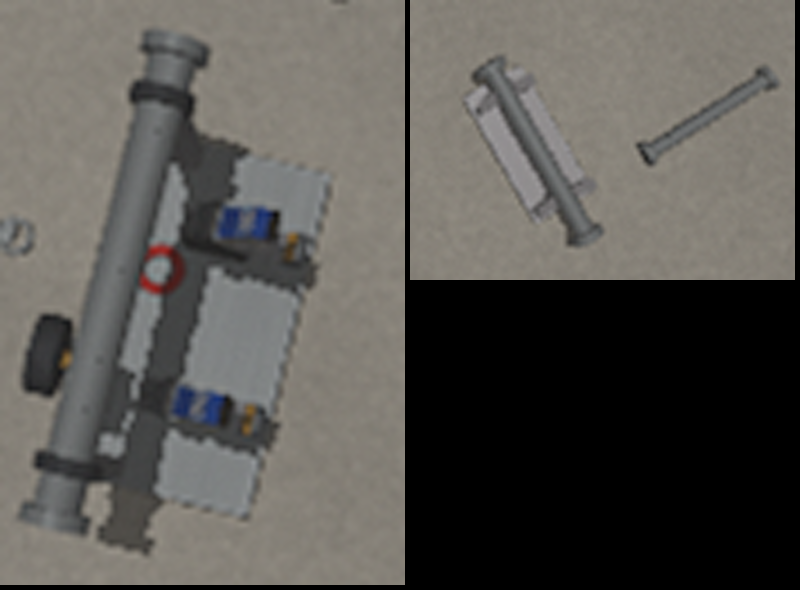

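Confirmed: the larger tube in the rest is at crop (490,70)-(585,235), and the thin rod at (650,150)-(765,75) is a decoy. Next I'll move above the tube, going high over the header.

Emit:
jog_arm:
  plan: [0.26,-0.331,0.155,0,0,-70,0.26,-0.331,0.155,0,0,-70,0.26,-0.331,0.155,0,0,-70,0.26,-0.331,0.155,0,0,-70,0.26,-0.331,0.155,0,0,-70,0.26,-0.331,0.155,0,0,-70,0.26,-0.331,0.155,0,0,-70,0.26,-0.331,0.155,0,0,-70,0.26,-0.331,0.155,0,0,-70,0.26,-0.331,0.155,0,0,-70,0.26,-0.331,0.155,0,0,-70,0.26,-0.331,0.155,0,0,-70]
  claw: 0.07

```text
clock: 1.3
eef_pos: [401.8, 200.8, 359.9]
eef_rot: [-3.141, 0.0, 1.659]
wrist_force: [0.5, -0.0, 0.6]
finger_gap: 69.8
finger_force: 0.0
```

Emit:
jog_arm:
  plan: [0,-0.555,-0.15,0,0,-64.7,0,-0.555,-0.15,0,0,-64.7,0,-0.555,-0.15,0,0,-64.7,0,-0.555,-0.15,0,0,-64.7,0,-0.555,-0.15,0,0,-64.7,0,-0.555,-0.15,0,0,-64.7,0,-0.555,-0.15,0,0,-64.7,0,-0.555,-0.15,0,0,-64.7,0,-0.555,-0.15,0,0,-64.7,0,-0.555,-0.15,0,0,-64.7,0,-0.555,-0.15,0,0,-64.7,0,-0.555,-0.15,0,0,-64.7,0,-0.555,-0.15,0,0,-64.7,0,-0.555,-0.15,0,0,-64.7,0,-0.555,-0.15,0,0,-64.7]

```text
clock: 2.8
eef_pos: [403.0, -353.3, 210.8]
eef_rot: [3.141, -0.0, 0.531]
wrist_force: [-0.3, -0.8, 0.3]
finger_gap: 69.9
finger_force: 0.0
```

Run:
```python
from h import *
s=manip.read_state();print(s['eef_pos'],s['eef_rot'],s['joints'].round(2))
c=get_calibration('wrist');p,d=camera('wrist');np.savez('w1.npz',p=p,d=d,**c);print(c)
cv2.imwrite('pics/w1.png',cv2.resize(p[:,:,::-1],(800,600)))
W=fisheye(d,c).reshape(-1,3)
def fit(Q,name):
    u=np.linalg.svd(Q[:,:2]-Q[:,:2].mean(0),full_matrices=False)[2][0];n=np.array([-u[1],u[0]]);s=Q[:,:2]@u;t=Q[:,:2]@n
    lo,hi=np.percentile(s,[.3,99.7]);a,b=np.percentile(t,[2,98])
    print(name,len(Q),'mid',(u*(lo+hi)/2+n*np.median(t)).round(1),'deg',np.degrees(np.arctan2(u[1],u[0])).round(2),'len',hi-lo,'wid',b-a,'z',np.percentile(Q[:,2],[50,98]).round(1))
m=(abs(W[:,0]-401)<130)&(abs(W[:,1]+355)<130)&(W[:,2]>46)&(W[:,2]<70)
# keep near top axis
Q=W[m];fit(Q,'tube')
ax=np.array([np.cos(np.radians(30.3)),np.sin(np.radians(30.3))]);o=(Q[:,:2]-[401,-355])@[-ax[1],ax[0]];fit(Q[abs(o)<19],'tube2')
```

```text
[ 402.98340915 -353.3302977   210.76978454] [ 3.14135387e+00 -1.74224229e-04  5.30810507e-01] [-0.79  0.26  1.55  0.    1.32  0.25]
{'fx': 297.3186396354542, 'fy': 297.3186396354542, 'cx': 252.73262155046652, 'cy': 194.4035941474429, 'origin': array([ 464.13016569, -318.88573663,  390.48588001]), 'attitude': array([ 2.90162837e+00,  1.37199451e-04, -1.03946346e+00])}
tube 3281 mid [ 404.5 -357.6] deg -149.98 len 202.65065907161102 wid 56.06628960758337 z [51.4 59.2]
tube2 2905 mid [ 404.4 -357.5] deg -149.83 len 202.801492274924 wid 25.8860390787666 z [51.4 59.3]
```

Emit:
jog_arm:
  plan: [0.001,-0.0035,-0.09,0,0,-0.4,0.001,-0.0035,-0.09,0,0,-0.4,0.001,-0.0035,-0.183,0,0,-0.4,0.001,-0.0035,-0.183,0,0,-0.4,0.001,-0.0035,-0.183,0,0,-0.4,0.001,-0.0035,-0.183,0,0,-0.4,0.001,-0.0035,-0.183,0,0,-0.4]

```text
clock: 3.55
eef_pos: [404.6, -359.0, 30.3]
eef_rot: [3.138, -0.001, 0.522]
wrist_force: [-0.3, 0.1, -0.1]
finger_gap: 69.8
finger_force: 0.0
```

Emit:
jog_arm:
  plan: [0,0,0,0,0,0,0,0,0,0,0,0,0,0,0,0,0,0,0,0,0,0,0,0,0,0,0,0,0,0,0,0,0,0,0,0,0,0,0,0,0,0,0,0,0,0,0,0,0,0,0,0,0,0]
  claw: 0.01
  force: 40

```text
clock: 4.45
eef_pos: [403.3, -358.2, 27.4]
eef_rot: [-3.141, 0.0, 0.522]
wrist_force: [-0.6, 0.4, -0.5]
finger_gap: 19.3
finger_force: 40.0
```

```bash
cat >> h.py <<'E'
TH=np.radians(166.16)
SY=np.array([np.cos(TH),np.sin(TH),0]);SX=np.array([SY[1],-SY[0],0]);UP=np.array([0,0,1.])
s35,c35=np.sin(np.radians(35)),np.cos(np.radians(35))
CZ=-s35*SX+c35*UP;CX=c35*SX+s35*UP;C=np.column_stack([CX,SY,CZ])
E
python3 - <<'E'
from h import *
from scipy.optimize import least_squares
s=manip.read_state();R0=rot(s['eef_rot']);O=np.array([538.3,5,105])
print(s['joints'].round(3),C.round(3))
for sg in(1,-1):
    z=-CZ;x=sg*SY;T=np.column_stack([x,np.cross(z,x),z])
    print(sg,'rotvec deg',np.degrees(R.from_matrix(T@R0.T).as_rotvec()).round(1))
    for q1 in(-.15,-.4):
      for q23 in(1.8,2.1):
        for s4 in (1,-1):
          E=R.from_euler('z',q1)*R.from_euler('y',q23)
          e=(E.inv()*R.from_matrix(T)).as_euler('ZYZ')
          print(q1,q23,e.round(2)-[0,0,1.57])
          break
E
```

```text
[-0.794  0.493  1.708 -0.     0.941  0.255] [[ 0.196 -0.971 -0.137]
 [ 0.795  0.239 -0.557]
 [ 0.574  0.     0.819]]
1 rotvec deg [  6.2 -44.1 131. ]
-0.15 1.8 [ 0.63  1.33 -1.63]
-0.15 2.1 [ 0.7   1.09 -1.83]
-0.4 1.8 [ 0.61  1.47 -1.83]
-0.4 2.1 [ 0.65  1.23 -2.01]
-1 rotvec deg [ 35.5   5.  -42.3]
-0.15 1.8 [0.63 1.33 1.51]
-0.15 2.1 [0.7  1.09 1.32]
-0.4 1.8 [0.61 1.47 1.31]
-0.4 2.1 [0.65 1.23 1.13]
```

Emit:
jog_arm:
  plan: [0,0,0.05,0,0,0,0,0,0.1,0,0,0,0,0,0.15,0,0,0,0,0,0.2,0,0,0,0,0,0.25,0,0,0,0,0,0.25,0,0,0,0,0,0.25,0,0,0]

```text
clock: 5.15
eef_pos: [403.3, -358.2, 277.2]
eef_rot: [3.141, -0.0, 0.522]
wrist_force: [0.2, -1.0, -4.8]
finger_gap: 19.1
finger_force: 40.0
```

Emit:
jog_arm:
  plan: [0.114,0.279,-0.048,35.5,5,-42.3,0.114,0.279,-0.048,35.5,5,-42.3,0.114,0.279,-0.048,35.5,5,-42.3,0.114,0.279,-0.048,35.5,5,-42.3,0.114,0.279,-0.048,35.5,5,-42.3,0.114,0.279,-0.048,35.5,5,-42.3,0.114,0.279,-0.048,35.5,5,-42.3,0.114,0.279,-0.048,35.5,5,-42.3,0.114,0.279,-0.048,35.5,5,-42.3,0.114,0.279,-0.048,35.5,5,-42.3,0.114,0.279,-0.048,35.5,5,-42.3,0.114,0.279,-0.048,35.5,5,-42.3]

```text
clock: 6.35
eef_pos: [517.3, -79.6, 229.5]
eef_rot: [-2.531, -0.001, -0.241]
wrist_force: [0.3, 0.9, -3.6]
finger_gap: 18.7
finger_force: 40.0
```

Run:
```python
from h import *
s=manip.read_state();print(s['eef_pos'],s['eef_rot'],s['joints'].round(2));Rt=rot(s['eef_rot'])
print('err deg',np.degrees(R.from_matrix(np.column_stack([-SY,np.cross(-CZ,-SY),-CZ])@Rt.T).as_rotvec()))
c=get_calibration('wrist');p,d=camera('wrist');np.savez('w2.npz',p=p,d=d,tp=s['eef_pos'],tr=s['eef_rot'],**c)
cv2.imwrite('pics/w2.png',cv2.resize(p[:,:,::-1],(800,600),interpolation=cv2.INTER_CUBIC))
W=fisheye(d,c);O=np.array([538.3,5,105])
np.save('w2c.npy',(W-O)@C)
```

```text
[517.34833748 -79.60357129 229.53279163] [-2.53107512e+00 -8.25918456e-04 -2.40891096e-01] [-0.52  0.28  1.6   0.59  1.46  1.17]
err deg [ 0.03064959  0.04119243 -0.03794866]
```

View pics/w2.png

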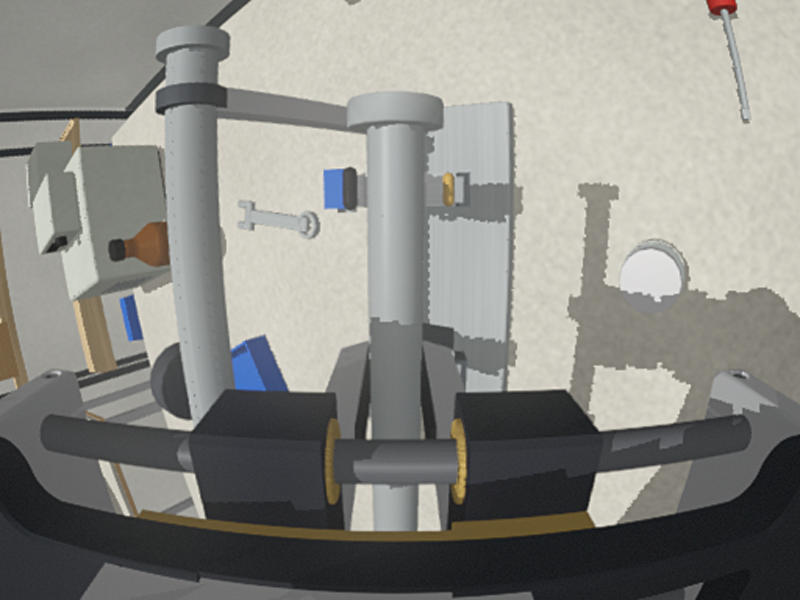

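The tube is held vertically in the image at column 395, with its far flange at (395,110). The far strap is at (335,188), its catch at (460,188), and the header runs at column 195. I'll measure these features in my estimated cradle frame.

Run:
```python
from h import *
from scipy.optimize import least_squares
z=np.load('w2.npz');L=np.load('w2c.npy');k=512/800
def reg(x0,y0,x1,y1):
    q=L[int(y0*k):int(y1*k),int(x0*k):int(x1*k)].reshape(-1,3);return q[np.isfinite(q).all(1)]
def cyl(q,r,x0,name):
    f=lambda v:np.hypot(q[:,0]-v[0]-v[1]*q[:,1]/100,q[:,2]-v[2]-v[3]*q[:,1]/100)-r
    o=least_squares(f,x0,loss='soft_l1');v=o.x;print(name,len(q),'x at y=0',v[0].round(1),'dx/100',v[1].round(2),'z',v[2].round(1),v[3].round(2),'res',np.abs(o.fun).mean().round(2))
q=reg(170,110,230,380);q=q[(abs(q[:,0]-125)<25)&(abs(q[:,2]-60)<25)];cyl(q,17,[125,0,60,0],'header')
q=reg(155,25,235,70);q=q[(abs(q[:,0]-125)<35)&(abs(q[:,2]-60)<35)];print('header end y',np.percentile(q[:,1],[0.5,2,50]).round(1))
q=reg(370,135,420,310);q=q[(q[:,2]>130)&(q[:,2]<200)];cyl(q,10,[0,0,170,0],'tube')
q=reg(345,90,445,135);q=q[(q[:,2]>130)&(q[:,2]<200)];print('tube end y',np.percentile(q[:,1],[0.5,2,98]).round(1))
q=reg(320,165,352,212);q=q[(q[:,2]>20)&(q[:,2]<110)];print('strap tip',len(q),np.percentile(q,[2,50,98],axis=0).round(1))
q=reg(440,165,472,212);q=q[(q[:,2]>-20)&(q[:,2]<30)];print('catch',len(q),np.percentile(q,[2,50,98],axis=0).round(1))
S=L@np.array([[c35,0,s35],[0,1,0],[-s35,0,c35]])
q=S[int(100*k):int(390*k),int(430*k):int(530*k)].reshape(-1,3);q=q[abs(q[:,2]+93)<5];print('plate z,xmin,ymin',np.median(q[:,2])+105,np.percentile(q[:,0],1),np.percentile(q[:,1],1))
# top-view: same header cylinder and straps
t=np.load('top.npz')
T=(cloud(t['d'],get_calibration('top'))-[538.3,5,105])@C
q=T[int(220*k):int(345*k),int(305*k):int(355*k)].reshape(-1,3);q=q[(abs(q[:,0]-125)<25)&(abs(q[:,2]-60)<25)];cyl(q,17,[125,0,60,0],'header top')
t=np.load('scene.npz')
T=(cloud(t['d'],get_calibration('scene'))-[538.3,5,105])@C
q=T.reshape(-1,3);q=q[(abs(q[:,0]-125)<22)&(abs(q[:,2]-60)<22)&(abs(q[:,1])<110)];cyl(q,17,[125,0,60,0],'header scene')
for n in('top','scene'):
    t=np.load(n+'.npz');T=(cloud(t['d'],get_calibration(n))-[538.3,5,105])@C
    p=t['p'].astype(int);b=(p[...,2]>p[...,0]*1.6)&(p[...,2]>p[...,1]*1.3)&(abs(T[...,0]-25)<40)&(T[...,2]>10)&(T[...,2]<100)
    for sg in(1,-1):
        q=T[b&(T[...,1]*sg>30)&(T[...,1]*sg<100)];print(n,'strap',sg,len(q));print(np.percentile(q,[5,50,95],axis=0).round(1) if len(q) else '')
```

```text
header 5653 x at y=0 125.4 dx/100 -1.17 z 60.6 1.05 res 0.66
header end y [-175.8 -175.2 -163.9]
tube 3569 x at y=0 0.8 dx/100 0.34 z 167.0 0.12 res 0.43
tube end y [-103.5 -103.3  -90.9]
strap tip 481 [[ 24.5 -83.8  73.6]
 [ 32.6 -73.1  76.3]
 [ 40.2 -62.1  82.3]]
catch 420 [[-50.5 -84.6 -10.8]
 [-40.5 -73.1  10.7]
 [-31.7 -62.1  13.9]]
plate z,xmin,ymin 12.514169514811982 -51.10778608920585 -146.8326459085182
header top 947 x at y=0 125.9 dx/100 -1.23 z 60.3 0.58 res 1.57
header scene 1050 x at y=0 123.9 dx/100 -1.44 z 59.8 1.02 res 1.19
top strap 1 44
[[28.3 57.2 29.9]
 [35.1 65.8 73.5]
 [38.3 74.6 79.1]]
top strap -1 46
[[ 29.2 -79.5  26.5]
 [ 36.  -69.3  62.2]
 [ 38.6 -59.9  77.9]]
scene strap 1 39
[[27.2 53.9 59.5]
 [36.  61.2 73.8]
 [41.2 70.5 78.1]]
scene strap -1 39
[[ 26.4 -81.4  58.6]
 [ 37.9 -75.6  72.3]
 [ 41.9 -66.2  76.3]]
```

Emit:
jog_arm:
  plan: [0.0055,0.0195,-0.029,0,0,1.0,0.011,0.039,-0.058,0,0,1.0,0.0165,0.0585,-0.087,0,0,1.0,0.0219,0.0779,-0.1161,0,0,1.0,0.0219,0.0779,-0.1161,0,0,1.0,0.0219,0.0779,-0.1161,0,0,1.0,0.0219,0.0779,-0.1161,0,0,1.0]

```text
clock: 7.1
eef_pos: [539.9, -2.3, 114.7]
eef_rot: [-2.531, -0.003, -0.224]
wrist_force: [0.3, 0.1, -2.9]
finger_gap: 19.1
finger_force: 40.0
```

```bash
sed -i 's/166.16/167.06/' h.py; echo 'O=np.array([542.2,4.3,105.3])' >> h.py
python3 - <<'E'
from h import *
s=manip.read_state();print(s['joints'].round(2),'tcp cradle',((s['eef_pos']-O)@C).round(1))
p,d=camera('scene');c=get_calibration('scene')
T=(cloud(d,c)-O)@C
ok=(abs(T[...,0])<70)&(abs(T[...,1])<120)&(abs(T[...,2])<90)
v,u=np.where(ok);print(u.min(),u.max(),v.min(),v.max())
q=p[180:310,215:365,::-1];cv2.imwrite('pics/s2.png',cv2.resize(q,None,fx=4.5,fy=4.5,interpolation=cv2.INTER_CUBIC))
c=get_calibration('wrist');p,d=camera('wrist');L=(fisheye(d,c)-O)@C;np.savez('w3.npz',p=p,L=L)
q=p[40:300,190:350,::-1];cv2.imwrite('pics/w3.png',cv2.resize(q,None,fx=2.25,fy=2.25,interpolation=cv2.INTER_CUBIC))
E
```

```text
[-0.36  0.41  1.72  0.66  1.19  1.12] tcp cradle [-0.3  0.8 11.7]
232 312 190 269
```

View pics/w3.png

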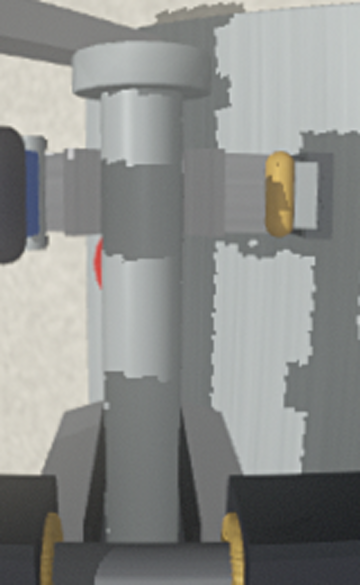

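The tube sits over the far saddle, whose arms are at crop columns 45-100 and 185-240, and the flange (row 70) is beyond it. A quick numeric check of the alignment comes next.

Run:
```python
from h import *
L=np.load('w3.npz')['L']
for r in(120,127,134): print([tuple(L[r,c].round(0).astype(int)) for c in range(200,330,4) if np.isfinite(L[r,c]).all()])
q=L[85:200,232:276].reshape(-1,3);q=q[(abs(q[:,0])<13)&(q[:,2]>5)&(q[:,2]<50)]
from scipy.optimize import least_squares
f=lambda v:np.hypot(q[:,0]-v[0]-v[1]*q[:,1]/100,q[:,2]-v[2]-v[3]*q[:,1]/100)-10
print(least_squares(f,[0,0,25,0],loss='soft_l1').x.round(2))
q=L[55:90,220:285].reshape(-1,3);q=q[(q[:,2]>5)&(q[:,2]<50)];print('end',np.nanpercentile(q[:,1],[1,99]))
q=L[100:150,305:328].reshape(-1,3);q=q[(q[:,2]>-5)&(q[:,2]<25)];print('catch y',np.nanpercentile(q,[2,98],axis=0).round(1))
```

```text
[(np.int64(20), np.int64(-71), np.int64(78)), (np.int64(27), np.int64(-72), np.int64(25)), (np.int64(26), np.int64(-72), np.int64(18)), (np.int64(28), np.int64(-72), np.int64(-10)), (np.int64(25), np.int64(-72), np.int64(-9)), (np.int64(20), np.int64(-72), np.int64(11)), (np.int64(18), np.int64(-72), np.int64(11)), (np.int64(15), np.int64(-72), np.int64(8)), (np.int64(13), np.int64(-72), np.int64(6)), (np.int64(9), np.int64(-71), np.int64(30)), (np.int64(7), np.int64(-71), np.int64(34)), (np.int64(5), np.int64(-71), np.int64(36)), (np.int64(3), np.int64(-71), np.int64(36)), (np.int64(1), np.int64(-71), np.int64(37)), (np.int64(-1), np.int64(-71), np.int64(36)), (np.int64(-3), np.int64(-71), np.int64(36)), (np.int64(-6), np.int64(-71), np.int64(35)), (np.int64(-8), np.int64(-71), np.int64(32)), (np.int64(-12), np.int64(-72), np.int64(3)), (np.int64(-14), np.int64(-72), np.int64(6)), (np.int64(-16), np.int64(-72), np.int64(9)), (np.int64(-19), np.int64(-72), np.int64(10)), (np.int64(-21), np.int64(-72), np.int64(10)), (np.int64(-26), np.int64(-72), np.int64(-10)), (np.int64(-29), np.in
[... 2750 characters left out ...]
(-16), np.int64(-63), np.int64(9)), (np.int64(-19), np.int64(-63), np.int64(12)), (np.int64(-21), np.int64(-63), np.int64(11)), (np.int64(-26), np.int64(-63), np.int64(-10)), (np.int64(-29), np.int64(-63), np.int64(-11)), (np.int64(-32), np.int64(-63), np.int64(-9)), (np.int64(-34), np.int64(-63), np.int64(-8)), (np.int64(-33), np.int64(-64), np.int64(12)), (np.int64(-36), np.int64(-64), np.int64(13)), (np.int64(-38), np.int64(-64), np.int64(13)), (np.int64(-41), np.int64(-64), np.int64(11)), (np.int64(-43), np.int64(-64), np.int64(12)), (np.int64(-46), np.int64(-64), np.int64(11))]
[ 0.4   0.11 26.7  -0.11]
end [-102.70804738  -87.69484526]
catch y [[-45.3 -79.8   1. ]
 [-33.4 -57.7  14.6]]
```

Emit:
jog_arm:
  plan: [0.0008,0.0036,-0.0053,0,0,0,0.0016,0.0072,-0.0106,0,0,0,0.0024,0.0106,-0.016,0,0,0,0.0028,0.0122,-0.0185,0,0,0,0.003,0.0132,-0.02,0,0,0,0.003,0.0132,-0.02,0,0,0,0.003,0.0132,-0.02,0,0,0,0.003,0.0132,-0.02,0,0,0]

```text
clock: 8.0
eef_pos: [542.3, 11.8, 93.4]
eef_rot: [-2.531, -0.001, -0.224]
wrist_force: [0.2, 0.1, -4.3]
finger_gap: 19.3
finger_force: 40.0
```

```bash
cat > t.py <<'E'
from h import *
from scipy.optimize import least_squares
def tube():
    s=manip.read_state();print('tcp',((s['eef_pos']-O)@C).round(1),'F',(s['wrist_force']@C).round(1))
    c=get_calibration('wrist');p,d=camera('wrist');L=(fisheye(d,c)-O)@C
    q=L.reshape(-1,3);q=q[(abs(q[:,0])<14)&(q[:,2]>-8)&(q[:,2]<50)&(q[:,1]<-30)&(q[:,1]>-85)&(np.hypot(q[:,0],q[:,2])<40)]
    s_=np.isfinite(L).all(-1)
    q=q[(q[:,2]>np.percentile(q[:,2],98)-10)]
    f=lambda v:np.hypot(q[:,0]-v[0]-v[1]*q[:,1]/100,q[:,2]-v[2]-v[3]*q[:,1]/100)-10
    print('tube',len(q),least_squares(f,[0,0,q[:,2].max()-10,0],loss='soft_l1').x.round(2))
    e=L.reshape(-1,3);e=e[(abs(e[:,0])<17)&(abs(e[:,2])<40)&(e[:,1]<-85)&(e[:,1]>-125)&(np.hypot(e[:,0],e[:,2])<45)&(e[:,2]>0)]
    print('end y',np.percentile(e[:,1],2).round(1));return p,L
E
python3 -c "
from t import *
tube()"
```

```text
tcp [ -0.8   1.6 -13.9] F [-2.4 -0.2 -3.6]
tube 4214 [-0.26 -0.19  0.98 -0.16]
end y -101.8
```

Emit:
jog_arm:
  plan: [0.0002,0.0008,-0.0012,0,0,0,0.0002,0.0008,-0.0012,0,0,0,0.0002,0.0008,-0.0012,0,0,0]

```text
clock: 8.35
eef_pos: [542.5, 12.1, 92.9]
eef_rot: [-2.531, -0.001, -0.223]
wrist_force: [-5.2, -7.1, 6.8]
finger_gap: 19.1
finger_force: 40.0
```

Seated, with contact force along +z. I'll release.

Emit:
jog_arm:
  plan: [0,0,0,0,0,0,0,0,0,0,0,0,0,0,0,0,0,0,0,0,0,0,0,0,0,0,0,0,0,0,0,0,0,0,0,0,0,0,0,0,0,0]
  claw: 0.04

```text
clock: 9.05
eef_pos: [542.4, 12.7, 92.1]
eef_rot: [-2.531, -0.0, -0.223]
wrist_force: [-1.3, -0.5, -0.3]
finger_gap: 39.7
finger_force: 0.0
```

```bash
python3 -c "
from t import *
tube()"
```

```text
tcp [ -0.8   1.6 -15.5] F [-0.8  1.2  0.2]
tube 4233 [-1.86 -0.34  0.45 -0.14]
end y -101.8
```

Emit:
jog_arm:
  plan: [-0.0026,-0.0112,0.0164,0,0,0,-0.0064,-0.028,0.041,0,0,0,-0.0116,-0.0503,0.0737,0,0,0,-0.0167,-0.0727,0.1065,0,0,0,-0.0193,-0.0839,0.1229,0,0,0,-0.0193,-0.0839,0.1229,0,0,0,-0.0193,-0.0839,0.1229,0,0,0]

```text
clock: 9.8
eef_pos: [523.0, -70.9, 214.3]
eef_rot: [-2.53, 0.0, -0.224]
wrist_force: [0.7, 0.4, -0.0]
finger_gap: 40.0
finger_force: 0.0
```

Run:
```python
from t import *
p,L=tube()
cv2.imwrite('pics/w4.png',cv2.resize(p[:,:,::-1],(800,600),interpolation=cv2.INTER_CUBIC))
b=(p[...,2].astype(int)>p[...,0]*1.6)&(abs(L[...,0]-25)<50)&(L[...,2]>10)&(L[...,2]<100)
q=L[b&(L[...,1]<-30)&(L[...,1]>-100)];print('far strap',np.percentile(q,[2,50,98],axis=0).round(1))
print('cx,sy,cz',C.T.round(4))
def mv(a): print(a,(C@np.array(a)/1000).round(4))
t=(manip.read_state()['eef_pos']-O)@C
for a in([56,-68,135],[56,-68,55],[56,68,135],[56,68,55]): mv(np.array(a)-t)
```

```text
tcp [ -1.1   1.9 133.8] F [ 0.5 -0.6 -0.4]
tube 1146 [-1.74 -0.45  0.24 -0.45]
end y -101.8
far strap [[ 28.3 -78.6  74.9]
 [ 33.3 -68.9  76.5]
 [ 38.3 -58.5  78.2]]
cx,sy,cz [[ 0.1834  0.7983  0.5736]
 [-0.9746  0.2239  0.    ]
 [-0.1284 -0.559   0.8192]]
[ 57.07569739 -70.10124287   1.81942641] [0.0786 0.0289 0.0342]
[ 57.07569739 -70.10124287 -78.18057359] [ 0.0888  0.0736 -0.0313]
[57.07569739 65.89875713  1.81942641] [-0.054   0.0593  0.0342]
[ 57.07569739  65.89875713 -78.18057359] [-0.0437  0.104  -0.0313]
```

View pics/w4.png

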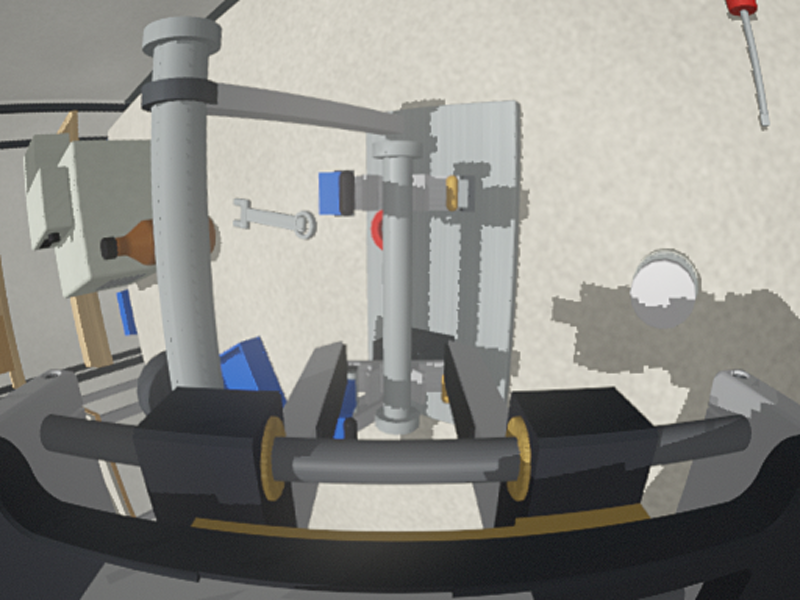

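The tube lies in both saddles with both flanges, at (397,147) and (397,420), outside. The far strap tip is at (335,193) and still open. Next I'll close the fingers and go behind the far strap.

Emit:
jog_arm:
  plan: [0.04,0.016,0.018,0,0,0,0.0793,0.0324,0.0358,0,0,0,0.0793,0.0324,0.0358,0,0,0,0.0793,0.0324,0.0358,0,0,0,0.0793,0.0324,0.0358,0,0,0,0.0793,0.0324,0.0358,0,0,0,0.0824,0.046,0.0159,0,0,0,0.0856,0.0596,-0.0041,0,0,0,0.0887,0.0732,-0.024,0,0,0,0.0887,0.0732,-0.024,0,0,0,0.0887,0.0732,-0.024,0,0,0,0.0887,0.0732,-0.024,0,0,0]
  claw: 0.0
  force: 20

```text
clock: 11.05
eef_pos: [612.1, 1.0, 192.3]
eef_rot: [-2.531, -0.002, -0.224]
wrist_force: [-0.0, -0.1, 1.1]
finger_gap: 0.3
finger_force: 0.0
```

Run:
```python
from h import *
s=manip.read_state();t=(s['eef_pos']-O)@C;print(t.round(1),s['finger_gap'],s['joints'].round(2))
p,d=camera('wrist')
cv2.imwrite('pics/w5.png',cv2.resize(p[:,:,::-1],(800,600)))
def path(t,y):
  for x,z in[(45,62),(37,64.8),(27.2,62.7),(18,58.7),(9.9,53),(2.9,45.7),(-2.4,37.3),(-5.2,30.3),(-6,26),(-7,22),(-7.5,18),(-7.5,16.5)]:
    print(*(C@(np.array([x,y,z])-t)/1000).round(4),0,0,0,sep=', ',end=', ')
  print()
path(t,-68)
```

```text
[ 60.1 -68.8  64.1] 0.3212489455225832 [-0.32  0.46  1.45  0.63  1.34  1.3 ]
-0.0033, -0.0107, -0.0104, 0, 0, 0, -0.0051, -0.0187, -0.0127, 0, 0, 0, -0.0067, -0.0253, -0.02, 0, 0, 0, -0.0078, -0.0304, -0.0286, 0, 0, 0, -0.0086, -0.0337, -0.0379, 0, 0, 0, -0.0089, -0.0352, -0.0479, 0, 0, 0, -0.0088, -0.0347, -0.0578, 0, 0, 0, -0.0084, -0.0331, -0.0652, 0, 0, 0, -0.008, -0.0313, -0.0691, 0, 0, 0, -0.0077, -0.0299, -0.073, 0, 0, 0, -0.0073, -0.028, -0.0765, 0, 0, 0, -0.0071, -0.0272, -0.0778, 0, 0, 0,
```

View pics/w5.png

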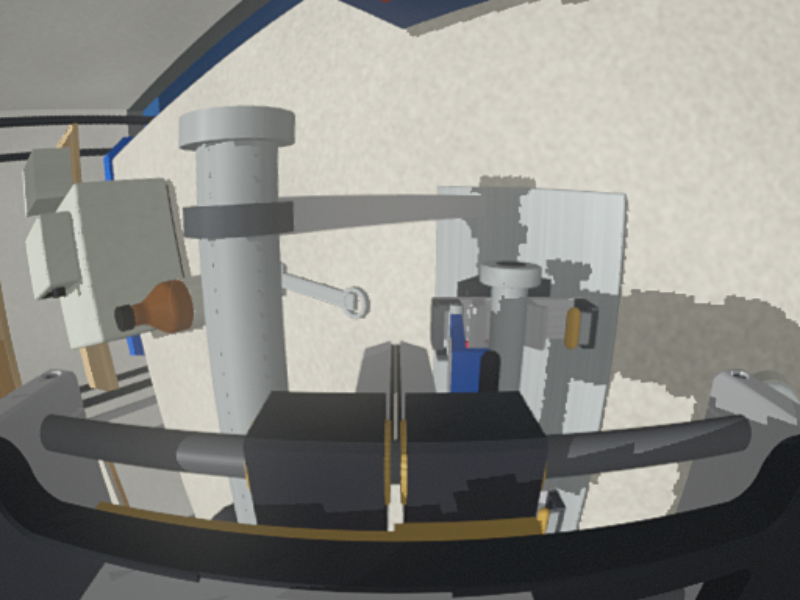

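The closed fingers (395,370) are behind the far blue strap (470,360) and clear of the header. I'll sweep it down.

Emit:
jog_arm:
  plan: [-0.0033,-0.0107,-0.0104,0,0,0,-0.0051,-0.0187,-0.0127,0,0,0,-0.0067,-0.0253,-0.02,0,0,0,-0.0078,-0.0304,-0.0286,0,0,0,-0.0086,-0.0337,-0.0379,0,0,0,-0.0089,-0.0352,-0.0479,0,0,0,-0.0088,-0.0347,-0.0578,0,0,0,-0.0084,-0.0331,-0.0652,0,0,0,-0.0084,-0.0331,-0.0652,0,0,0,-0.0084,-0.0331,-0.0652,0,0,0]

```text
clock: 12.1
eef_pos: [603.5, -30.8, 125.9]
eef_rot: [-2.53, -0.0, -0.223]
wrist_force: [0.7, -0.5, 0.1]
finger_gap: 0.7
finger_force: 0.0
```

```bash
python3 -c "
from h import *
s=manip.read_state();print(((s['eef_pos']-O)@C).round(1),(s['wrist_force']@C).round(1))"
```

```text
[ -5.  -67.6  28.6] [-0.2 -0.8  0.3]
```

Emit:
jog_arm:
  plan: [0.0003,0.0011,-0.0016,0,0,0,0.0005,0.0022,-0.0033,0,0,0,0.0007,0.0031,-0.0045,0,0,0,0.0009,0.0039,-0.0057,0,0,0,0.0011,0.0048,-0.007,0,0,0,0.0013,0.0056,-0.0082,0,0,0,0.0013,0.0056,-0.0082,0,0,0]

```text
clock: 12.8
eef_pos: [604.7, -25.3, 117.5]
eef_rot: [-2.53, -0.0, -0.223]
wrist_force: [0.4, -0.3, -0.6]
finger_gap: 0.2
finger_force: 0.0
```

Emit:
jog_arm:
  plan: [0.0001,0.0006,-0.0008,0,0,0,0.0002,0.0009,-0.0013,0,0,0,0.0002,0.0009,-0.0013,0,0,0]

```text
clock: 13.1
eef_pos: [605.0, -25.1, 117.1]
eef_rot: [-2.531, -0.001, -0.223]
wrist_force: [-5.3, -4.9, 7.9]
finger_gap: 0.8
finger_force: 5.0
```

```bash
python3 -c "
from h import *
s=manip.read_state();print(((s['eef_pos']-O)@C).round(1),(s['wrist_force']@C).round(1))"
```

```text
[ -5.1 -67.8  18. ] [-0.3  4.1  9.9]
```

Emit:
jog_arm:
  plan: [0.0002,0.0008,-0.0012,0,0,0,0.0002,0.0008,-0.0012,0,0,0,-0.0026,-0.0112,0.0164,0,0,0,-0.0077,-0.0335,0.0491,0,0,0,-0.0128,-0.0559,0.0819,0,0,0,-0.0154,-0.0671,0.0983,0,0,0,-0.0154,-0.0671,0.0983,0,0,0,-0.0154,-0.0671,0.0983,0,0,0]

```text
clock: 13.9
eef_pos: [589.4, -91.3, 213.7]
eef_rot: [-2.53, 0.0, -0.224]
wrist_force: [0.3, 0.4, -0.2]
finger_gap: 0.8
finger_force: 0.0
```

```bash
cat > u.py <<'E'
from t import *
p,L=tube()
b=(p[...,2].astype(int)>p[...,0]*1.6)&(abs(L[...,0])<60)&(L[...,2]>0)&(L[...,2]<100)
for sg in(-1,1):
    q=L[b&(abs(L[...,1]*sg-68)<25)]
    if len(q)>10: print(sg,len(q),np.percentile(q,[2,25,50,75,98],axis=0).round(1),'slope',np.polyfit(q[:,0],q[:,2],1).round(3))
t=(manip.read_state()['eef_pos']-O)@C
for a in([60,68,117],[60,68,62]):print((C@(np.array(a)-t)/1000).round(4))
E
python3 u.py
```

```text
tcp [ -5.5 -67.4 136.2] F [ 0.2 -0.2 -0.4]
tube 728 [19.29 27.94 16.51  8.64]
end y -102.9
-1 1000 [[-30.3 -79.7  15.8]
 [-12.5 -75.6  18. ]
 [  2.4 -69.6  18.4]
 [ 14.3 -64.2  18.9]
 [ 25.9 -58.8  20. ]] slope [1.5000e-02 1.8272e+01]
[-0.1174  0.093   0.0224]
[-0.1103  0.1237 -0.0227]
```

The far strap is flat at z = 18.4, so it is shut. Now the near one.

Emit:
jog_arm:
  plan: [-0.0391,0.031,0.0075,0,0,0,-0.0783,0.062,0.0149,0,0,0,-0.1174,0.093,0.0224,0,0,0,-0.1174,0.093,0.0224,0,0,0,-0.1174,0.093,0.0224,0,0,0,-0.115,0.1032,0.0074,0,0,0,-0.1127,0.1134,-0.0076,0,0,0,-0.1103,0.1237,-0.0227,0,0,0,-0.1103,0.1237,-0.0227,0,0,0,-0.1103,0.1237,-0.0227,0,0,0,-0.1103,0.1237,-0.0227,0,0,0]

```text
clock: 15.05
eef_pos: [479.8, 31.4, 192.3]
eef_rot: [-2.531, -0.001, -0.224]
wrist_force: [0.0, 0.4, 0.8]
finger_gap: 0.4
finger_force: 0.0
```

Run:
```python
from h import *
s=manip.read_state();t=(s['eef_pos']-O)@C;print(t.round(1),(s['wrist_force']@C).round(1))
p,d=camera('scene');T=(cloud(d,get_calibration('scene'))-O)@C
p=p.astype(int);b=(p[...,2]>p[...,0]*1.6)&(p[...,2]>p[...,1]*1.3)&(abs(T[...,0]-15)<40)&(T[...,2]>10)&(T[...,2]<100)&(abs(T[...,1]-68)<30)
q=T[b];print(len(q),np.percentile(q,[5,50,95],axis=0).round(1) if len(q) else '')
```

```text
[60.1 66.9 64.2] [0.8 0.  0.4]
13 [[28.6 57.3 60.5]
 [36.6 58.8 70.8]
 [40.2 61.9 76.8]]
```

Emit:
jog_arm:
  plan: [-0.0033,-0.0107,-0.0104,0,0,0,-0.0051,-0.0187,-0.0127,0,0,0,-0.0067,-0.0253,-0.02,0,0,0,-0.0078,-0.0304,-0.0286,0,0,0,-0.0086,-0.0337,-0.0379,0,0,0,-0.0089,-0.0352,-0.0479,0,0,0,-0.0088,-0.0347,-0.0578,0,0,0,-0.0084,-0.0331,-0.0652,0,0,0,-0.0084,-0.0331,-0.0652,0,0,0,-0.0084,-0.0331,-0.0652,0,0,0]

```text
clock: 16.1
eef_pos: [470.9, -0.9, 126.7]
eef_rot: [-2.53, -0.0, -0.223]
wrist_force: [-0.0, -0.7, 0.3]
finger_gap: 0.6
finger_force: 0.0
```

Emit:
jog_arm:
  plan: [0.0003,0.0011,-0.0016,0,0,0,0.0005,0.0022,-0.0033,0,0,0,0.0007,0.0031,-0.0045,0,0,0,0.0009,0.0039,-0.0057,0,0,0,0.0011,0.0048,-0.007,0,0,0,0.0013,0.0056,-0.0082,0,0,0,0.0013,0.0056,-0.0082,0,0,0]

```text
clock: 16.8
eef_pos: [472.0, 4.7, 118.4]
eef_rot: [-2.53, 0.0, -0.223]
wrist_force: [-0.2, 0.4, 0.2]
finger_gap: 0.3
finger_force: 0.0
```

Emit:
jog_arm:
  plan: [0.0001,0.0006,-0.0008,0,0,0,0.0002,0.0009,-0.0013,0,0,0,0.0002,0.0009,-0.0013,0,0,0]

```text
clock: 17.1
eef_pos: [472.4, 5.3, 117.4]
eef_rot: [-2.53, -0.0, -0.223]
wrist_force: [-2.0, -2.4, 3.3]
finger_gap: 0.3
finger_force: 2.2
```

Same signature as before. I'll press a little more, then retreat clear to a spot where the wrist can see both straps.

Emit:
jog_arm:
  plan: [0.0002,0.0008,-0.0012,0,0,0,0.0003,0.0014,-0.002,0,0,0,-0.0026,-0.0112,0.0164,0,0,0,-0.0077,-0.0335,0.0491,0,0,0,-0.0128,-0.0559,0.0819,0,0,0,-0.0204,-0.0755,0.1083,0,0,0,-0.0604,-0.1,0.14,0,0,0,-0.1,-0.12,0.16,0,0,0,-0.1,-0.12,0.16,0,0,0,-0.1,-0.12,0.16,0,0,0]

```text
clock: 18.1
eef_pos: [372.3, -115.1, 277.6]
eef_rot: [-2.531, -0.002, -0.225]
wrist_force: [0.7, 0.1, -0.2]
finger_gap: 0.9
finger_force: 0.0
```

```bash
python3 u.py
python3 - <<'E'
from h import *
p,d=camera('wrist');cv2.imwrite('pics/w6.png',cv2.resize(p[:,:,::-1],(800,600)))
t=np.load('top.npz');p,d=camera('top');W=(cloud(d,get_calibration('top'))-O)@C
q=W.reshape(-1,3);q=q[(np.abs(q[:,0])<13)&(abs(q[:,2])<16)&(abs(q[:,1])<52)];f=np.polyfit(q[:,1],q[:,0],1);print('tube top x,z',len(q),f,np.percentile(q[:,2],[50,95]))
E
```

```text
tcp [-27.7 138.9 229.7] F [ 0.1 -0.6 -0.3]
tube 442 [ 13.72  18.44  -0.68 -16.15]
end y -101.6
-1 558 [[-31.3 -78.7  15.9]
 [-12.8 -73.1  17.8]
 [  1.8 -67.3  18.4]
 [ 14.8 -61.6  19. ]
 [ 26.7 -57.3  20. ]] slope [ 0.019 18.219]
1 574 [[-31.6  57.3   8.5]
 [ -8.2  62.5  17.9]
 [  3.   67.8  18.5]
 [ 15.1  73.   19.1]
 [ 26.   77.4  20.2]] slope [ 0.037 18.202]
[ 0.0993  0.1166 -0.0414]
[ 0.1064  0.1474 -0.0865]
tube top x,z 178 [-7.95030915e-04  3.11783315e+00] [ 8.02884266 13.64906005]
```

View pics/w6.png

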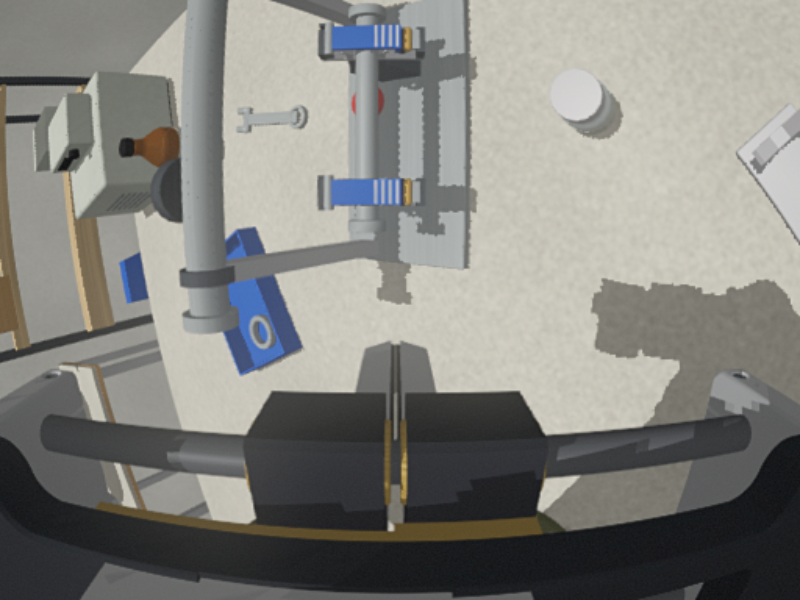

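Both straps, at (365,40) and (368,190), lie flat and are caught at z ≈ 18.4 mm. The tube flanges are outside the saddles and the robot is clear, so I'll hand the job in.

```bash
python3 -c "
from cell import manip
print(manip.sign_off())"
```

```text
the job is handed in; nothing more can be done
None
```

The tube lies in both saddles with its flanges outside, both straps measure flat and shut, the robot is clear, and I handed the job in at about 18 s on the robot's clock; the judge gave no verdict back.

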